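# Fetch the weighing jar from behind the reagent bottles

### The job

The low white weighing jar is needed on the balance, but three amber bottles stand close around it on the grey bottle stand. First move all three bottles upright into the steel side tray, then stand the jar in the middle of the balance pan, and only then put every bottle back upright on the very spot where it stood at the start. Set everything down without dropping it or knocking it over, and leave the little vial and the small crucible where they are.

Things in the scene. Friction and masses are not known exactly. Their poses are not given: they have to be found in the camera images.
- wide_bottle_mid (a point): Wide-capped bottle: amber glass, black cap; round body 56 mm across and 86 mm high, sloping shoulder up to 94 mm, neck 28 mm across, then the widest of the caps: round, 42 mm across, from 110 to 134 mm above the underside. 134 mm tall in all, about 250 g. Point at its centre, 67 mm above its underside; z is up along the bottle.
- square_bottle_mid (a point): Square bottle: amber glass, black cap; square body 48 x 48 mm and 88 mm high (flat shoulder), neck 26 mm across, round cap 30 mm across from 104 to 128 mm above the underside. 128 mm tall in all, about 250 g. Point at its centre, 64 mm above its underside; z is up, x and y are square to its sides.
- drop_bottle_mid (a point): Dropper bottle: amber glass, black cap; round body 52 mm across and 86 mm high, sloping shoulder up to 94 mm, neck 24 mm across, round collar cap 26 mm across from 104 to 128 mm above the underside, and on it a dark rubber teat 18 mm across that tapers to a tip at 152 mm. 152 mm tall in all, about 220 g. Point at its centre, 76 mm above its underside; z is up.
- jar_mid (a point): Weighing jar: low round white ceramic jar 48 mm across with an aluminium lid 50 mm across fixed on it (the lid spans 36 to 48 mm above the underside), 48 mm tall in all, about 150 g, it moves as one piece. It stands on the grey bottle stand behind the bottles (seen from the robot), their sides 7 to 20 mm from it. Point at its centre, 24 mm above its underside; z is up.
- stand_floor (a point): Grey plastic bottle stand, fixed: a flat tray 190 mm (x) by 220 mm (y), floor 8 mm above the table, rim 6 mm thick and 8 mm above that floor. Point at the centre of its floor, z up, x away from the robot. Paler round marks 62 mm across: jar mark at x 35, y 0; bottle marks at x -31, y 0 and x 18, y +-64 mm. Which bottle is on which mark varies; each stands within 5 mm of a mark.
- tray_floor (a point): Steel side tray, fixed, empty: 270 mm (x) by 120 mm (y) outside, floor 5 mm above the table, rim 4 mm thick and 11 mm above that floor. Point at the centre of its floor, x along its length, z up. It is left or right of the stand. Three bottles fit in one row along x, 75 mm apart.
- pan (a point): Electronic balance, fixed: white housing 240 mm (x) by 160 mm (y), 45 mm high, with keys on its near end and a round steel pan 110 mm across. Point at the centre of the pan's upper face, 58 mm above the table; z up. It is on the other side of the stand from the tray.
- vial_mid (a point): Little sample vial, greenish glass with a white stopper, 22 mm across, 46 mm tall, stands in a near corner of the bottle stand; leave alone. Point at its centre, 23 mm above its underside.
- crucible_mid (a point): Small empty white porcelain crucible (an open cup), 34 mm across, 30 mm tall, stands in the other near corner of the bottle stand; leave alone. Point at its centre, 15 mm above its underside.
There are look-alikes about, which are no part of the job. Leave any purple look-alike of the part that bears jar_mid alone.

How it is judged:
On the way, in this order (a step that is already met when the one before it is completed fails the run):
1. all three bottles stand released in the side tray, the jar still in its place (x of wide_bottle_mid in the frame of tray_floor between -0.118 and 0.118 m and y of wide_bottle_mid in the frame of tray_floor between -0.045 and 0.045 m and z of wide_bottle_mid in the frame of tray_floor below 0.075 m and angle between each of wide_bottle_mid, square_bottle_mid, drop_bottle_mid's own z axis and vertical below 0.12 rad and contact force between the fingers and wide_bottle below 0.1 N and x of square_bottle_mid in the frame of tray_floor between -0.118 and 0.118 m and y of square_bottle_mid in the frame of tray_floor between -0.045 and 0.045 m and z of square_bottle_mid in the frame of tray_floor below 0.072 m and contact force between the fingers and square_bottle below 0.1 N and x of drop_bottle_mid in the frame of tray_floor between -0.118 and 0.118 m and y of drop_bottle_mid in the frame of tray_floor between -0.045 and 0.045 m and z of drop_bottle_mid in the frame of tray_floor below 0.084 m and contact force between the fingers and drop_bottle below 0.1 N and distance of jar_mid from where it was at the start of the episode below 0.025 m), for 0.2 s.
2. the jar stands released in the middle of the balance pan while all three bottles are still in the side tray (horizontal distance between jar_mid and pan below 0.015 m and z of jar_mid in the frame of pan between 0.019 and 0.029 m and angle between jar_mid's own z axis and vertical below 0.1 rad and contact force between the fingers and jar below 0.1 N and x of wide_bottle_mid in the frame of tray_floor between -0.118 and 0.118 m and y of wide_bottle_mid in the frame of tray_floor between -0.045 and 0.045 m and z of wide_bottle_mid in the frame of tray_floor below 0.075 m and angle between each of wide_bottle_mid, square_bottle_mid, drop_bottle_mid's own z axis and vertical below 0.12 rad and contact force between the fingers and wide_bottle below 0.1 N and x of square_bottle_mid in the frame of tray_floor between -0.118 and 0.118 m and y of square_bottle_mid in the frame of tray_floor between -0.045 and 0.045 m and z of square_bottle_mid in the frame of tray_floor below 0.072 m and contact force between the fingers and square_bottle below 0.1 N and x of drop_bottle_mid in the frame of tray_floor between -0.118 and 0.118 m and y of drop_bottle_mid in the frame of tray_floor between -0.045 and 0.045 m and z of drop_bottle_mid in the frame of tray_floor below 0.084 m and contact force between the fingers and drop_bottle below 0.1 N), for 0.2 s.
At the end, for the whole second after the job is handed in: The jar stands upright and at rest on the balance pan, its axis within 15 mm of the pan's centre, and each of the three bottles stands upright and at rest within 15 mm of where it itself stood at the start; all released (horizontal distance between jar_mid and pan below 0.015 m and z of jar_mid in the frame of pan between 0.019 and 0.029 m and angle between each of jar_mid, wide_bottle_mid, square_bottle_mid, drop_bottle_mid's own z axis and vertical below 0.1 rad and contact force between the fingers and jar below 0.1 N and linear speed of each of jar, wide_bottle, square_bottle, drop_bottle below 0.02 m/s and distance of each of wide_bottle_mid, square_bottle_mid, drop_bottle_mid from where it was at the start of the episode below 0.015 m); the robot touches nothing.
It fails at once if a bottle or the jar is knocked over or tipped beyond 30 degrees (angle between any of wide_bottle_mid, square_bottle_mid, drop_bottle_mid, jar_mid's own z axis and vertical above 0.52 rad).
It fails at once if a bottle or the jar is dropped (falls free of the fingers faster than 0.6 m/s, that is from about 20 mm) ((linear speed of wide_bottle above 0.6 m/s and contact force between the fingers and wide_bottle below 0.05 N) or (linear speed of square_bottle above 0.6 m/s and contact force between the fingers and square_bottle below 0.05 N) or (linear speed of drop_bottle above 0.6 m/s and contact force between the fingers and drop_bottle below 0.05 N) or (linear speed of jar above 0.6 m/s and contact force between the fingers and jar below 0.05 N)).
It fails at once if the vial or the crucible is pushed more than 20 mm from its place or knocked over (distance of any of vial_mid, crucible_mid from where it was at the start of the episode above 0.02 m).
It also fails if it takes over 136 s, if anything falls off the work surface, if the arm or the gripper's body presses on something with over 40 N, if the wrist force passes 120 N, or if a joint passes its speed limit or range.

### The arm

A 6-joint arm with a two-finger parallel gripper is mounted at the origin on the work surface. World frame = base frame: x ahead of the robot, y to its left, z up, the work surface at z = 0. Lengths are in m, angles in rad, forces in N, time in s.
With the tool pointing down it reaches from about 0.375 to 0.975 m from the base axis. Payload 3.8 kg.
Tool frame: the origin (TCP) lies at the very end of the fingers, on their centre line; the grasp point (between the pads) lies 19 mm behind it; z points along the fingers, y is the line along which they close (so a half turn about z gives the same grasp; the last joint's range is limited). The gripper opens to 85 mm and grips with 20 to 120 N. Pads are 22 mm wide; open, the fingers measure 114 mm over their backs; the gripper's body (76 mm by 85 mm) begins 54 mm behind the grasp point. The pads swing forward as they close: fully open they stand 13 mm farther back than shut.
Start: joints at [1.178, 0.264, 1.604, -0, 1.274, -0.037], TCP at [0.235, 0.633, 0.231] pointing down, gripper open.
Joint ranges: [-2.63, 2.63], [-0.94, 2.18], [0.31, 2.57], [-1.31, 4.45], [0, 2.66], [-2.55, 2.55]. Speed limits (rad/s): [2.57, 2.57, 3.14, 3.14, 3.14, 3.14].

### API

Orientations are given as a rotation vector (axis times angle).
In Python, from workcell import * gives the robot as it stands.
- The arm moves only by the shell command python3 -m crank 'ROWS' [OPENING] [FORCE]. ROWS is JSON, a list that holds one entry, the list of rows, each a list of 6 numbers: the shift along the tool's x, y, z in cm, then the turn, a rotation vector about the tool's x, y, z in rad. In form: [[[dx, dy, dz, ax, ay, az], ...]]. A call has 1 to 8 rows; each row shifts and turns the commanded pose from where the row before left it, along the tool's axes as they then stand; what a row does not reach is not made up. A row lasts 1/12 s, in which the tool goes at most 41.7 mm and 7.16 degrees, less where a joint would pass 70% of its speed; a pose out of reach is approached as far as the arm can. A call with a gripper value outside its range is refused whole. OPENING is the finger opening in cm, from 0 to 8.54, set as the call begins (- or left out, the last holds). The fingers move at their own pace and stop on an object; FORCE is the grip in N (left out, the last holds). Time passes only in rows, so rows that do not move let the fingers close. It gives the time, the measured TCP pose, the force, the opening and the grip force at its end, in the units of the state.
- read_state(): the state, without advancing time (a new reading comes with each control period).
- read_camera(name): name is "scene" or "top"; returns the picture (384x512x3 uint8, blue, green, red); there is no depth.
- camera_model(name): a dict with "camera_matrix" (3x3 intrinsics, pixels), "R" (3x3) and "t" (3): a world point X has camera coordinates R X + t. Camera axes: x right, y down, z forward; pixel columns grow to the right and rows downward; lengths in m; the calibration is good to about 2 mm. A picture is of the moment at which its call begins. camera_model takes no time and is no camera call.
- finish_job(): hands the job in; it is judged then, once.
The state is a dict: "time": time; "q": joint angles; "joint_vel": joint speeds; "joint_torque": joint torques, N m; "tool_pos": TCP position; "tcp_rot": TCP orientation; "wrist_force": force on the tool from outside, world axes, zero at the start; "torque": the same for the moment, N m; "width": opening from 0.0 (shut) to 1.0 (fully open); "grip_force": force on a finger pad.
Only numpy, scipy, OpenCV 4.12 (cv2) and the standard library are available. Lean on these libraries where they do the work, as an engineer would, in place of code of your own. Each camera call takes 0.05 s, during which the arm holds its last target. There are 200 camera calls.

## Working session

There is one attempt and no reset: what is moved stays moved. The work goes in short steps, Python scripts to look and compute and a shell command to move; the robot and the scene stay as the last step left them, time stands still between calls to the robot, and variables do not carry over. Pictures are saved under pics/ and viewed, at most 14 in all, crops included, and the job is handed in when it is done.

```bash
ls; mkdir -p pics; python3 - <<'E'
from workcell import *
import cv2
for n in("scene","top"):
    cv2.imwrite(f"pics/{n}0.png",read_camera(n)); m=camera_model(n); print(n,m)
s=read_state();print(s)
E
```

```text
pics
scene {'camera_matrix': array([[428.51166856,   0.        , 252.28491003],
       [  0.        , 428.51166856, 183.48351851],
       [  0.        ,   0.        ,   1.        ]]), 'R': array([[ 0.51867329,  0.85486927, -0.01328706],
       [ 0.6111483 , -0.3815793 , -0.69346593],
       [-0.59789278,  0.35156189, -0.72036689]]), 't': array([-0.2574025 , -0.26954613,  1.21164562])}
top {'camera_matrix': array([[470.86776172,   0.        , 258.96386992],
       [  0.        , 470.86776172, 191.06818867],
       [  0.        ,   0.        ,   1.        ]]), 'R': array([[ 0.02280764, -0.99940615,  0.02582926],
       [-0.98092715, -0.02735948, -0.19244059],
       [ 0.19303298, -0.02094751, -0.98096864]]), 't': array([-0.01845677,  0.51603465,  1.01580548])}
{'time': 0.1, 'q': array([ 1.17809672e+00,  2.64699877e-01,  1.60523514e+00,  1.19672721e-05,
        1.27369054e+00, -3.68987537e-02]), 'joint_vel': array([ 0.00185226, -0.00261292, -0.0027025 , -0.00078855, -0.00264901,
       -0.00108173]), 'joint_torque': array([ 5.14052442e-05, -5.16710365e+01, -3.68586588e+01,  1.50485585e-04,
        6.39324731e-03, -5.81306182e-06]), 'tool_pos': array([0.23487678, 0.63211902, 0.23007289]), 'tcp_rot': array([-0.55587382, -3.09157021,  0.00311562]), 'wrist_force': array([-0.07570684, -0.02755541, -0.66881713]), 'torque': array([-0.02289518, -0.01309086, -0.04727187]), 'grip_force': 0.0, 'width': 1.0026723960420962}
```

View pics/top0.png

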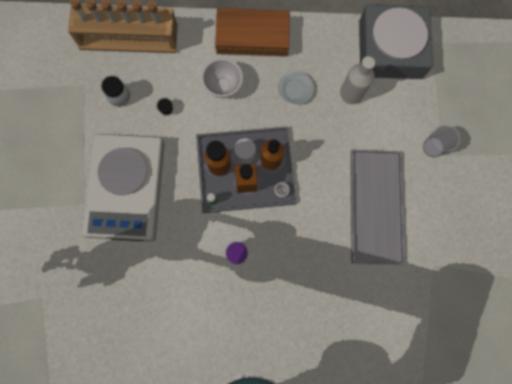

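View pics/scene0.png

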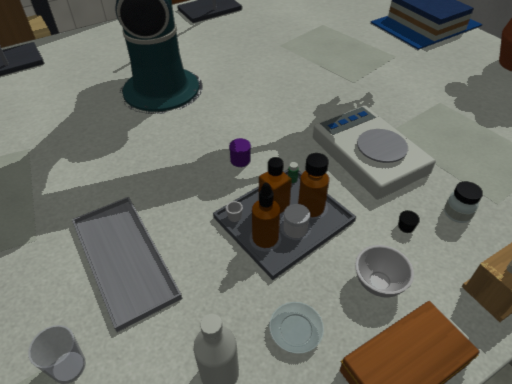

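The top view shows the stand around (245,168), with the wide bottle's cap at (216,151), the square one at (246,172), the dropper at (272,147) and the jar at (245,149). The tray is at (377,207), the pan at (124,171) and the purple decoy at (237,253). I'll enlarge the stand.

```bash
python3 - <<'E'
import cv2
a=cv2.imread("pics/top0.png");b=cv2.imread("pics/scene0.png")
cv2.imwrite("pics/tc.png",cv2.resize(a[122:217,192:302],None,fx=7,fy=6.3*7/6.3*600/665,interpolation=cv2.INTER_CUBIC)[:600])
c=cv2.resize(b[145:275,205:365],(800,650),interpolation=cv2.INTER_CUBIC)[:600]
cv2.imwrite("pics/sc.png",c)
d=cv2.convertScaleAbs(cv2.resize(a[125:270,80:165],(425,600)),alpha=1.3);e=cv2.resize(a[145:270,345:410],(312,600))
cv2.imwrite("pics/bt.png",cv2.hconcat([d,e]))
E
```

```text
(no output)
```

View pics/tc.png

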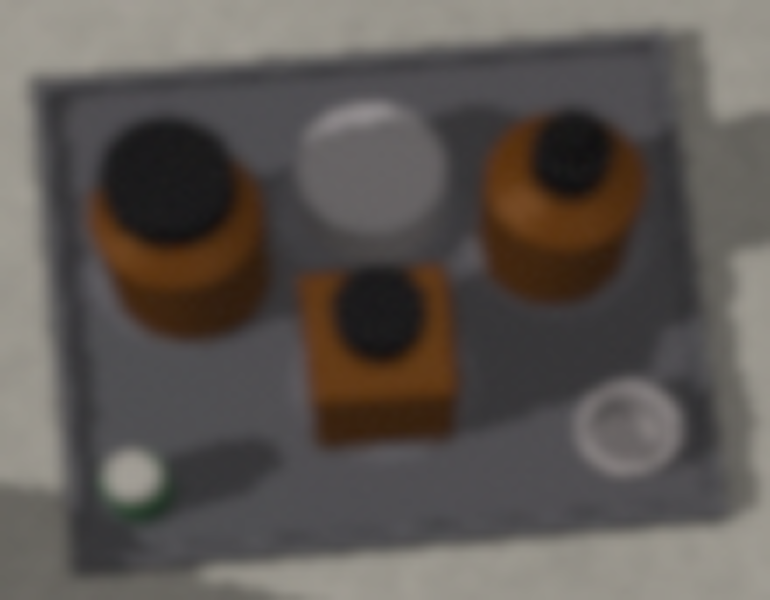

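View pics/sc.png

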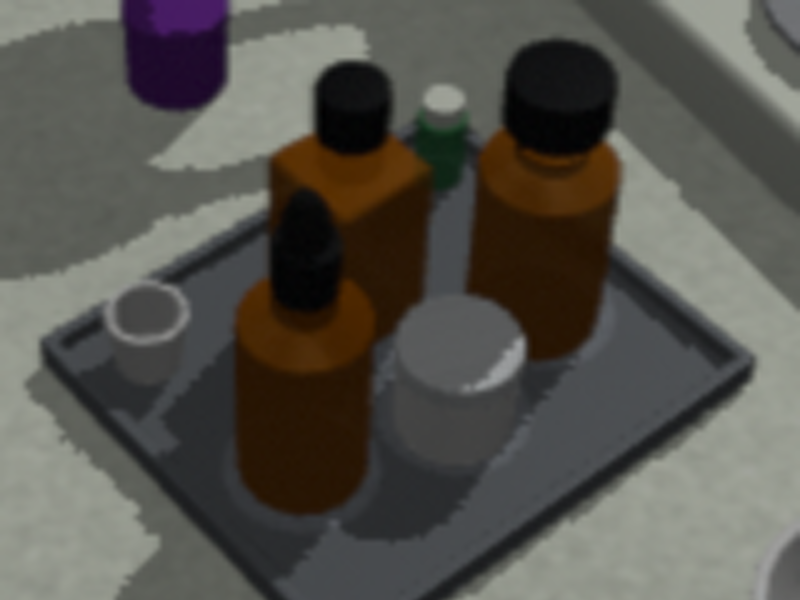

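View pics/bt.png

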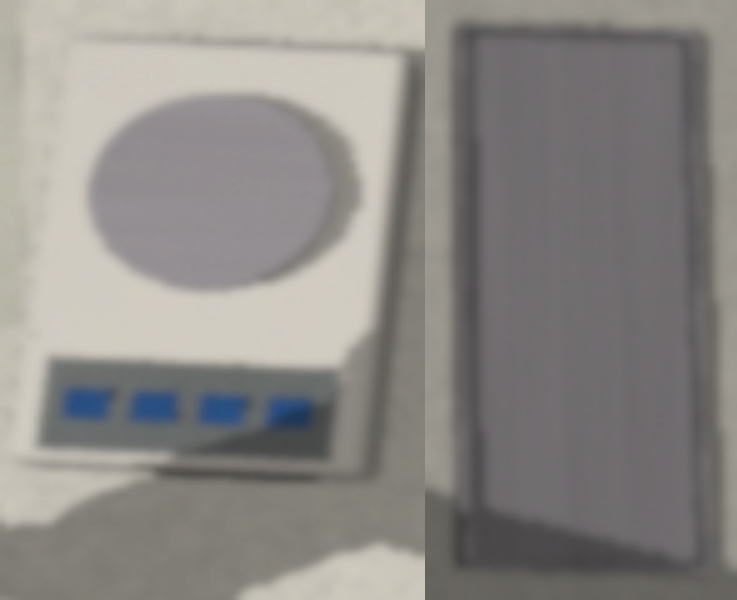

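```bash
cat > h.py <<'E'
import numpy as np
from workcell import *
def bp(n,u,v,z):
    m=camera_model(n);K,R,t=m["camera_matrix"],m["R"],m["t"]
    d=R.T@np.linalg.solve(K,[u,v,1.]);c=-R.T@t
    return c+d*(z-c[2])/d[2]
E
python3 - <<'E'
from h import *
T=lambda x,y,z:bp("top",192+x/7-.43,122+y/6.316-.42,z)[:2].round(4)
S=lambda x,y,z:bp("scene",205+x/5-.4,145+y/5-.4,z)[:2].round(4)
for n,t,s,z in [("wide",(168,180),(560,72),.142),("sq",(379,312),(353,85),.136),("drop",(575,140),(303,192),.16),("jar",(373,168),(461,343),.056),("vial",(132,476),(444,100),.054),("cruc",(628,427),(148,312),.038)]:
    print(n,T(*t,z),S(*s,z))
print("stand",[T(*p,.016) for p in((35,82),(700,35),(730,515),(75,572))],S(42,345,.016),S(755,358,.016))
B=lambda x,y,z:bp("top",80+x/5-.4,125+y/4.138-.4,z)[:2].round(4)
print("pan",B(211,192,.058),bp("scene",382,146,.058))
C=lambda x,y,z:bp("top",345+(x-425)/4.8-.4,145+y/4.8-.4,z)[:2].round(4)
print("tray",[C(*p,.016) for p in((455,25),(707,30),(705,572),(457,570))])
print([bp("scene",*p,.016)[:2].round(3) for p in((75,217),(128,200),(181,294),(117,326))])
print("purple",bp("top",237,253,.05))
E
```

```text
wide [0.5833 0.0895] [0.5833 0.0884]
sq [0.5416 0.0252] [0.5434 0.0234]
drop [ 0.5954 -0.0313] [ 0.5996 -0.0346]
jar [0.6144 0.0293] [0.6145 0.0281]
vial [0.4991 0.1033] [0.4997 0.1008]
cruc [ 0.5246 -0.0568] [ 0.5241 -0.0583]
stand [array([0.6563, 0.1459]), array([ 0.6821, -0.081 ]), array([ 0.4969, -0.0928]), array([0.4698, 0.1237])] [ 0.4997 -0.0949] [0.6569 0.1449]
pan [0.5522 0.3043] [0.55755685 0.29688434 0.058     ]
tray [array([ 0.6298, -0.2236]), array([ 0.631 , -0.3501]), array([ 0.3628, -0.3393]), array([ 0.3609, -0.2206])]
[array([ 0.36 , -0.336]), array([ 0.373, -0.229]), array([ 0.631, -0.226]), array([ 0.63 , -0.341])]
purple [0.37590269 0.03987242 0.05      ]
```

```bash
python3 -m crank '[[[0,0,0,0,0,0.12],[0,0,0,0,0,0.12],[0,0,0,0,0,0.12],[0,0,0,0,0,0.12],[0,0,0,0,0,0.12],[0,0,0,0,0,0.12],[0,0,0,0,0,0.12],[0,0,0,0,0,0.12]]]' 6.5 40
python3 -m crank '[[[0,0,0,0,0,0.12],[0,0,0,0,0,0.12],[0,0,0,0,0,0.015],[0,0,0,0,0,0]]]'
```

```text
time: 0.77
tool_pos: [0.235, 0.6323, 0.2305]
tcp_rot: [1.928, 2.48, -0.002]
wrist_force: [0.0, -0.0, 0.2]
width: 0.761
grip_force: 0.0
time: 1.1
tool_pos: [0.235, 0.6324, 0.2307]
tcp_rot: [2.219, 2.224, -0.002]
wrist_force: [0.3, -0.2, 1.3]
width: 0.764
grip_force: 0.0
```

```bash
python3 -m crank '[[[-3.3,1.8,0,0,0,0],[-3.3,1.8,0,0,0,0],[-3.3,1.8,0,0,0,0],[-3.3,1.8,0,0,0,0],[-3.3,1.8,0,0,0,0],[-3.3,1.8,0,0,0,0],[-3.3,1.8,0,0,0,0],[-3.3,1.8,0,0,0,0]]]' 
python3 -m crank '[[[-3.3,1.8,0,0,0,0],[-3.3,1.8,0,0,0,0],[-3.3,1.8,0,0,0,0],[-3.3,1.8,0,0,0,0],[-3.3,1.8,0,0,0,0],[-3.3,1.8,0,0,0,0],[-3.3,1.8,0,0,0,0],[-3.3,1.8,0,0,0,0]]]' 
python3 -m crank '[[[-3.3,1.8,0,0,0,0],[-3.3,1.8,0,0,0,0],[-3.3,1.8,0,0,0,0],[-3.3,1.8,0,0,0,0],[-0.6,0.3,0,0,0,0],[0,0,2,0,0,0],[0,0,0,0,0,0]]]'
python3 - <<'E'
from h import *
import cv2
a=read_camera("scene");b=read_camera("top")
cv2.imwrite("pics/a1.png",cv2.hconcat([cv2.resize(a[90:270,190:340],(400,480)),cv2.resize(b[100:220,190:290],(400,480))]))
E
```

```text
time: 1.77
tool_pos: [0.3795, 0.367, 0.2313]
tcp_rot: [2.217, 2.225, 0.0]
wrist_force: [-0.1, 0.6, 0.1]
width: 0.765
grip_force: 0.0
time: 2.43
tool_pos: [0.5236, 0.1029, 0.2314]
tcp_rot: [2.218, 2.225, 0.001]
wrist_force: [0.4, 1.3, -0.0]
width: 0.766
grip_force: 0.0
time: 3.02
tool_pos: [0.5963, -0.0339, 0.2079]
tcp_rot: [-2.218, -2.219, 0.005]
wrist_force: [-0.8, 0.0, -0.5]
width: 0.759
grip_force: 0.0
```

View pics/a1.png

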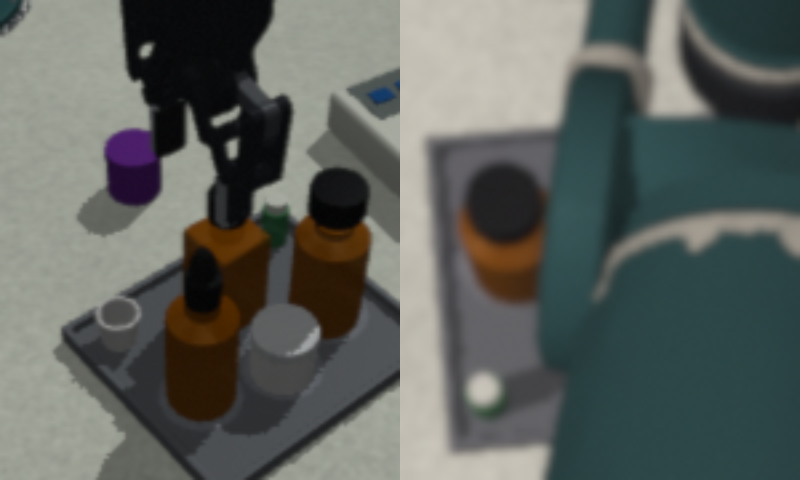

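The fingers are open astride the space above the dropper bottle, whose tip is at about (205,255) in the left crop. Descending to the cap.

```bash
python3 -m crank '[[[0.1,0.15,2,0,0,0],[0,0,2.5,0,0,0],[0,0,2.5,0,0,0],[0,0,2,0,0,0],[0,0,1,0,0,0],[0,0,0.5,0,0,0],[0,0,0,0,0,0]]]'
python3 -m crank '[[[0,0,0,0,0,0],[0,0,0,0,0,0],[0,0,0,0,0,0],[0,0,0,0,0,0],[0,0,0,0,0,0],[0,0,0,0,0,0]]]' 1.5 40
python3 -m crank '[[[0,0,0,0,0,0],[0,0,0,0,0,0],[0,0,-0.5,0,0,0],[0,0,-0.5,0,0,0],[0,0,0,0,0,0]]]'
```

```text
time: 3.7
tool_pos: [0.5991, -0.0316, 0.1059]
tcp_rot: [-2.219, -2.222, 0.001]
wrist_force: [-0.1, 0.1, 0.3]
width: 0.763
grip_force: 0.0
time: 4.2
tool_pos: [0.6006, -0.0324, 0.1081]
tcp_rot: [2.22, 2.22, 0.002]
wrist_force: [-1.3, -0.3, 5.9]
width: 0.293
grip_force: 39.2
time: 4.62
tool_pos: [0.6001, -0.0324, 0.1172]
tcp_rot: [2.221, 2.221, 0.001]
wrist_force: [-0.1, 1.0, -2.0]
width: 0.292
grip_force: 39.5
```

```bash
python3 -m crank '[[[0,0,-1,0,0,0],[0,0,-2,0,0,0],[0,0,-2,0,0,0],[0,0,-1,0,0,0],[-0.5,0,0,0,0,0],[-1,-0.2,0,0,0,0],[-2,-0.3,0,0,0,0],[-2.5,-0.3,0,0,0,0]]]'
python3 -m crank '[[[-2.5,-0.3,0,0,0,0],[-2.5,-0.3,0,0,0,0],[-2.5,-0.3,0,0,0,0],[-2.5,-0.3,0,0,0,0],[-2.5,-0.3,0,0,0,0],[-2.5,-0.2,0,0,0,0],[-2,-0.1,0,0,0,0],[-1.4,0,0,0,0,0]]]'
python3 -m crank '[[[-0.5,0,0,0,0,0],[0,0,1,0,0,0],[0,0,2,0,0,0],[0,0,1.5,0,0,0],[0,0,0.5,0,0,0],[0,0,0,0,0,0],[0,0,0,0,0,0]]]'
python3 - <<'E'
from h import *
import cv2
a=read_camera("scene")
cv2.imwrite("pics/a2.png",cv2.resize(a[90:340,60:310],(600,600)))
E
```

```text
time: 5.28
tool_pos: [0.5902, -0.0923, 0.1744]
tcp_rot: [-2.217, -2.222, 0.003]
wrist_force: [0.7, -0.2, -2.1]
width: 0.29
grip_force: 39.6
time: 5.95
tool_pos: [0.5715, -0.2787, 0.1741]
tcp_rot: [-2.221, -2.217, 0.003]
wrist_force: [0.1, 0.3, -2.7]
width: 0.29
grip_force: 39.6
time: 6.53
tool_pos: [0.5734, -0.2802, 0.1257]
tcp_rot: [-2.219, -2.222, 0.0]
wrist_force: [1.5, -0.6, -1.9]
width: 0.292
grip_force: 39.6
```

View pics/a2.png

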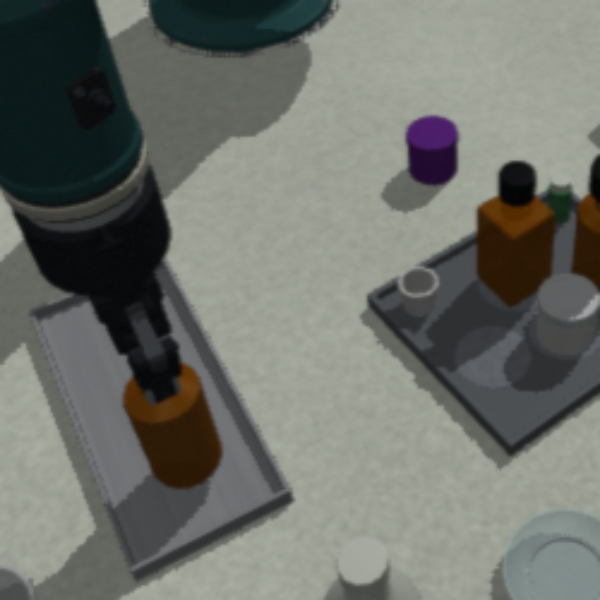

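The dropper bottle hangs upright over the far half of the tray (base about (190,470)), well inside the rim. Lowering it 2 cm, releasing and lifting.

```bash
python3 -m crank '[[[0,0,0.8,0,0,0],[0,0,0.6,0,0,0],[0,0,0.4,0,0,0],[0,0,0.2,0,0,0],[0,0,0.1,0,0,0],[0,0,0,0,0,0]]]'
```

```text
time: 7.08
tool_pos: [0.5736, -0.2814, 0.1054]
tcp_rot: [2.222, 2.221, -0.0]
wrist_force: [-1.2, -0.6, -1.7]
width: 0.287
grip_force: 39.7
```

```bash
python3 -m crank '[[[0,0,0.1,0,0,0],[0,0,0.1,0,0,0],[0,0,0,0,0,0]]]'
```

```text
time: 7.33
tool_pos: [0.5741, -0.2818, 0.1052]
tcp_rot: [2.22, 2.22, 0.0]
wrist_force: [-3.4, 0.2, 6.1]
width: 0.288
grip_force: 40.7
```

```bash
python3 -m crank '[[[0,0,0,0,0,0],[0,0,0,0,0,0],[0,0,0,0,0,0],[0,0,-0.5,0,0,0],[0,0,-2,0,0,0],[0,0,-3,0,0,0],[0,0,-3,0,0,0],[0,0,-2,0,0,0]]]' 6
python3 -m crank '[[[2,0,-0.5,0,0,0],[4,-0.4,0,0,0,0],[4,-0.4,0,0,0,0],[4,-0.4,0,0,0,0],[4,-0.4,0,0,0,0],[4,-0.4,0,0,0,0],[4,-0.5,0,0,0,0],[3,-0.5,0,0,0,0]]]'
python3 -m crank '[[[1.6,-0.1,0,0,0,0],[0,0,0,0,0,0]]]'
```

```text
time: 8.0
tool_pos: [0.5747, -0.2818, 0.2116]
tcp_rot: [2.219, 2.219, 0.002]
wrist_force: [0.7, 0.7, 0.2]
width: 0.702
grip_force: 0.0
time: 8.67
tool_pos: [0.5431, 0.0116, 0.2138]
tcp_rot: [-2.22, -2.222, -0.002]
wrist_force: [0.8, 0.6, -0.6]
width: 0.708
grip_force: 0.0
time: 8.83
tool_pos: [0.5422, 0.0281, 0.2137]
tcp_rot: [-2.217, -2.225, -0.002]
wrist_force: [0.3, -0.8, -0.3]
width: 0.703
grip_force: 0.0
```

```bash
python3 -m crank '[[[-0.35,0,2,0,0,0],[0,0,2.5,0,0,0],[0,0,2.5,0,0,0],[0,0,2,0,0,0],[0,0,1.2,0,0,0],[0,0,0.5,0,0,0],[0,0,0,0,0,0]]]'
python3 -m crank '[[[0,0,0,0,0,0],[0,0,0,0,0,0],[0,0,0,0,0,0],[0,0,0,0,0,0],[0,0,0,0,0,0],[0,0,0,0,0,0]]]' 1.5 40
python3 -m crank '[[[0,0,0,0,0,0],[0,0,0,0,0,0],[0,0,-0.5,0,0,0],[0,0,-0.5,0,0,0],[0,0,0,0,0,0]]]'
```

```text
time: 9.42
tool_pos: [0.542, 0.0206, 0.1052]
tcp_rot: [-2.221, -2.22, 0.003]
wrist_force: [-0.9, -0.1, 0.3]
width: 0.699
grip_force: 0.0
time: 9.92
tool_pos: [0.5437, 0.0211, 0.1081]
tcp_rot: [2.22, 2.22, 0.003]
wrist_force: [-2.0, -1.0, 6.8]
width: 0.338
grip_force: 39.7
time: 10.33
tool_pos: [0.5431, 0.0213, 0.1172]
tcp_rot: [2.221, 2.221, 0.002]
wrist_force: [0.9, 0.5, -2.7]
width: 0.338
grip_force: 40.0
```

```bash
python3 -m crank '[[[0,0,-1,0,0,0],[0,0,-2,0,0,0],[0,0,-2,0,0,0],[0,0,-1,0,0,0],[-0.5,-0.4,0,0,0,0],[-1,-0.4,0,0,0,0],[-2,-0.5,0,0,0,0],[-2.5,-0.5,0,0,0,0]]]'
python3 -m crank '[[[-2.5,-0.5,0,0,0,0],[-2.5,-0.5,0,0,0,0],[-2.5,-0.5,0,0,0,0],[-2.5,-0.5,0,0,0,0],[-2.5,-0.4,0,0,0,0],[-2.5,-0.2,0,0,0,0],[-2.5,0,0,0,0,0],[-2.5,0,0,0,0,0]]]'
python3 -m crank '[[[-2.3,0,0,0,0,0],[-1.5,0,0,0,0,0],[-0.5,0,0,0,0,0],[0,0,1,0,0,0],[0,0,2,0,0,0],[0,0,1.7,0,0,0],[0,0,0.5,0,0,0],[0,0,0,0,0,0]]]'
python3 -m crank '[[[0,0,0.7,0,0,0],[0,0,0.6,0,0,0],[0,0,0.2,0,0,0],[0,0,0,0,0,0]]]'
```

```text
time: 11.0
tool_pos: [0.5226, -0.0389, 0.1745]
tcp_rot: [-2.217, -2.222, 0.003]
wrist_force: [-0.1, -0.7, -2.6]
width: 0.336
grip_force: 40.2
time: 11.67
tool_pos: [0.4961, -0.24, 0.1742]
tcp_rot: [-2.22, -2.218, 0.002]
wrist_force: [1.3, 0.6, -3.7]
width: 0.336
grip_force: 40.1
time: 12.33
tool_pos: [0.4965, -0.2793, 0.1211]
tcp_rot: [-2.216, -2.218, 0.002]
wrist_force: [0.5, 0.7, -2.9]
width: 0.336
grip_force: 40.1
time: 12.67
tool_pos: [0.4985, -0.2815, 0.109]
tcp_rot: [-2.221, -2.221, 0.0]
wrist_force: [-0.3, 0.7, -2.9]
width: 0.338
grip_force: 40.2
```

```bash
python3 -m crank '[[[0,0,0.2,0,0,0],[0,0,0.15,0,0,0],[0,0,0.05,0,0,0],[0,0,0,0,0,0]]]'

```

```text
time: 13.0
tool_pos: [0.4986, -0.2818, 0.1053]
tcp_rot: [2.221, 2.221, 0.0]
wrist_force: [0.2, 0.1, -3.6]
width: 0.339
grip_force: 40.2
```

```bash
python3 -m crank '[[[0,0,0.1,0,0,0],[0,0,0.05,0,0,0],[0,0,0,0,0,0]]]'
python3 -m crank '[[[0,0,0,0,0,0],[0,0,0,0,0,0],[0,0,0,0,0,0],[0,0,-0.5,0,0,0],[0,0,-2,0,0,0],[0,0,-3,0,0,0],[0,0,-3,0,0,0],[0,0,-2,0,0,0]]]' 6
python3 -m crank '[[[2,0,-0.5,0,0,0],[4,0.6,0,0,0,0],[4,1,0,0,0,0],[4,1,0,0,0,0],[4,1,0,0,0,0],[4,1,0,0,0,0],[4,1,0,0,0,0],[4,1,0,0,0,0]]]' 7
python3 -m crank '[[[4,1,0,0,0,0],[2.5,0.8,0,0,0,0],[0.6,0.1,0,0,0,0],[0,0,0,0,0,0]]]'
```

```text
time: 13.25
tool_pos: [0.4989, -0.2821, 0.1052]
tcp_rot: [2.221, 2.221, -0.0]
wrist_force: [-2.9, 1.1, 4.0]
width: 0.339
grip_force: 40.9
time: 13.92
tool_pos: [0.4997, -0.2824, 0.2121]
tcp_rot: [2.219, 2.219, 0.001]
wrist_force: [0.2, -0.3, 0.4]
width: 0.701
grip_force: 0.0
time: 14.58
tool_pos: [0.5649, 0.0202, 0.2144]
tcp_rot: [2.221, 2.221, 0.001]
wrist_force: [0.5, -0.2, 0.3]
width: 0.817
grip_force: 0.0
time: 14.92
tool_pos: [0.5839, 0.0912, 0.2139]
tcp_rot: [2.218, 2.225, 0.0]
wrist_force: [0.3, 0.5, -1.0]
width: 0.818
grip_force: 0.0
```

```bash
python3 -m crank '[[[-0.2,0,2,0,0,0],[0,0,2.5,0,0,0],[0,0,2.5,0,0,0],[0,0,2,0,0,0],[0,0,1,0,0,0],[0,0,0.5,0,0,0],[0,0,0,0,0,0]]]'
python3 -m crank '[[[0,0,0,0,0,0],[0,0,0,0,0,0],[0,0,0,0,0,0],[0,0,0,0,0,0],[0,0,0,0,0,0],[0,0,0,0,0,0]]]' 2.5 40
python3 -m crank '[[[0,0,0,0,0,0],[0,0,0,0,0,0],[0,0,-0.5,0,0,0],[0,0,-0.5,0,0,0],[0,0,0,0,0,0]]]'
```

```text
time: 15.5
tool_pos: [0.5829, 0.0861, 0.1079]
tcp_rot: [-2.222, -2.219, 0.003]
wrist_force: [0.5, -0.1, -0.2]
width: 0.822
grip_force: 0.0
time: 16.0
tool_pos: [0.5849, 0.0874, 0.1108]
tcp_rot: [2.22, 2.22, 0.003]
wrist_force: [-1.8, -0.8, 5.9]
width: 0.479
grip_force: 40.6
time: 16.42
tool_pos: [0.5842, 0.0874, 0.1198]
tcp_rot: [2.221, 2.221, 0.002]
wrist_force: [0.4, -0.0, -2.4]
width: 0.478
grip_force: 40.7
```

```bash
python3 -m crank '[[[0,0,-1,0,0,0],[0,0,-2,0,0,0],[0,0,-2,0,0,0],[0,0,-1,0,0,0],[-0.5,-0.2,0,0,0,0],[-1,-0.6,0,0,0,0],[-2,-1.2,0,0,0,0],[-2.5,-1.5,0,0,0,0]]]'
python3 -m crank '[[[-2.5,-1.5,0,0,0,0],[-2.5,-1.5,0,0,0,0],[-2.5,-1.5,0,0,0,0],[-2.5,-1.5,0,0,0,0],[-2.5,-1.5,0,0,0,0],[-2.5,-1.5,0,0,0,0],[-2.5,-1.5,0,0,0,0],[-2.5,-1.1,0,0,0,0]]]'
python3 -m crank '[[[-2.5,-0.6,0,0,0,0],[-2.5,-0.3,0,0,0,0],[-2.5,0,0,0,0,0],[-2,0,0,0,0,0],[-1,0,0,0,0,0],[-0.5,0,0,0,0,0],[0,0,0,0,0,0],[0,0,0,0,0,0]]]'
```

```text
time: 17.08
tool_pos: [0.5471, 0.0269, 0.177]
tcp_rot: [-2.218, -2.222, 0.003]
wrist_force: [0.7, -0.0, -2.1]
width: 0.484
grip_force: 40.8
time: 17.75
tool_pos: [0.4291, -0.1736, 0.1767]
tcp_rot: [-2.219, -2.219, 0.003]
wrist_force: [0.6, -0.4, -1.6]
width: 0.48
grip_force: 40.9
time: 18.42
tool_pos: [0.4229, -0.2819, 0.178]
tcp_rot: [-2.22, -2.22, -0.0]
wrist_force: [-0.1, 0.1, -1.5]
width: 0.482
grip_force: 40.9
```

Down 7.0 cm to about 0.108, with a look on the way.

```bash
python3 -m crank '[[[0,0,1,0,0,0],[0,0,2,0,0,0],[0,0,2,0,0,0],[0,0,1,0,0,0],[0,0,0.5,0,0,0],[0,0,0.2,0,0,0],[0,0,0,0,0,0],[0,0,0,0,0,0]]]'
python3 -m crank '[[[0,0,0.2,0,0,0],[0,0,0.05,0,0,0],[0,0,0.05,0,0,0],[0,0,0,0,0,0]]]'
```

```text
time: 19.08
tool_pos: [0.4243, -0.283, 0.1126]
tcp_rot: [2.22, 2.221, 0.0]
wrist_force: [-0.6, 0.0, -3.0]
width: 0.48
grip_force: 40.9
time: 19.42
tool_pos: [0.4237, -0.283, 0.1091]
tcp_rot: [2.221, 2.221, 0.0]
wrist_force: [-0.0, -0.9, -1.5]
width: 0.477
grip_force: 40.9
```

```bash
python3 -m crank '[[[0,0,0.1,0,0,0],[0,0,0.1,0,0,0],[0,0,0,0,0,0]]]'
python3 -m crank '[[[0,0,0.05,0,0,0],[0,0,0,0,0,0]]]'
```

```text
time: 19.67
tool_pos: [0.4239, -0.2833, 0.1078]
tcp_rot: [2.221, 2.221, -0.0]
wrist_force: [-2.1, 1.4, 4.8]
width: 0.485
grip_force: 41.6
time: 19.83
tool_pos: [0.424, -0.2834, 0.1078]
tcp_rot: [2.22, 2.221, -0.001]
wrist_force: [-2.2, 1.0, 6.9]
width: 0.479
grip_force: 41.9
```

```bash
python3 -m crank '[[[0,0,0,0,0,0],[0,0,0,0,0,0],[0,0,0,0,0,0],[0,0,-0.5,0,0,0],[0,0,-2,0,0,0],[0,0,-3,0,0,0],[0,0,-3,0,0,0],[0,0,-2,0,0,0]]]' 6
python3 -m crank '[[[2,0,-0.5,0,0,0],[3.5,1.9,0,0,0,0],[3.5,2,0,0,0,0],[3.5,2,0,0,0,0],[3.5,2,0,0,0,0],[3.5,2,0,0,0,0],[3.5,2,0,0,0,0],[3.5,2,0,0,0,0]]]' 7.5
python3 -m crank '[[[2.5,2,0,0,0,0],[1.5,2,0,0,0,0],[0.7,1.1,0,0,0,0],[0,0,3,0,0,0],[0,0,3,0,0,0],[0,0,2,0,0,0],[0,0,0,0,0,0]]]'
python3 - <<'E'
from h import *
import cv2
a=read_camera("scene");b=read_camera("top");cv2.imwrite("pics/raw3.png",b)
cv2.imwrite("pics/a3.png",cv2.hconcat([cv2.resize(a[110:330,50:350],(500,366)),cv2.resize(b[140:280,350:410],(157,366))]))
E
```

```text
time: 20.5
tool_pos: [0.4245, -0.2833, 0.2143]
tcp_rot: [2.219, 2.219, 0.001]
wrist_force: [0.3, 0.1, 0.2]
width: 0.704
grip_force: 0.0
time: 21.17
tool_pos: [0.5633, -0.0158, 0.2166]
tcp_rot: [2.221, 2.221, 0.001]
wrist_force: [0.8, -0.4, -0.2]
width: 0.881
grip_force: 0.0
time: 21.75
tool_pos: [0.6093, 0.0286, 0.1305]
tcp_rot: [-2.217, -2.216, 0.012]
wrist_force: [-0.5, 0.8, -0.0]
width: 0.876
grip_force: 0.0
```

View pics/a3.png

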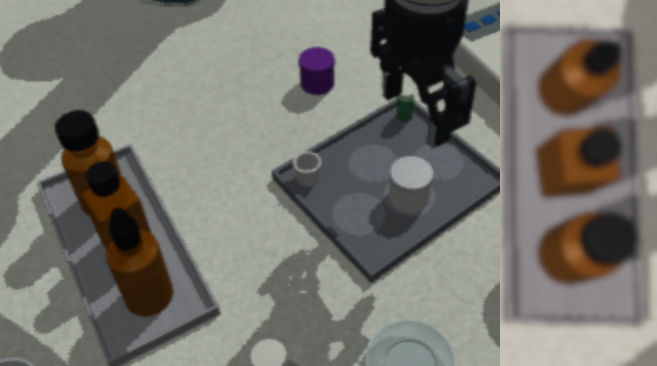

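All three bottles stand upright in the tray row, and the jar is alone on the stand with the gripper above it. Descending on the jar.

```bash
python3 -m crank '[[[0,0.3,2,0,0,0],[0,0,2.5,0,0,0],[0,0,2.5,0,0,0],[0,0,2,0,0,0],[0,0,0.7,0,0,0],[0,0,0.2,0,0,0],[0,0,0,0,0,0],[0,0,0,0,0,0]]]'
```

```text
time: 22.52
tool_pos: [0.6186, 0.0291, 0.0397]
tcp_rot: [2.22, 2.219, 0.004]
wrist_force: [-0.5, 0.2, -0.1]
width: 0.879
grip_force: 0.0
```

```bash
python3 - <<'E'
from h import *
import cv2
b=cv2.imread("pics/top0.png"); s=cv2.imread("pics/scene0.png")
cv2.imwrite("pics/pan.png",cv2.hconcat([cv2.resize(b[140:205,90:160],(420,390),interpolation=cv2.INTER_CUBIC),cv2.resize(s[120:175,350:415],(380,390),interpolation=cv2.INTER_CUBIC)]))
E
```

```text
(no output)
```

View pics/pan.png

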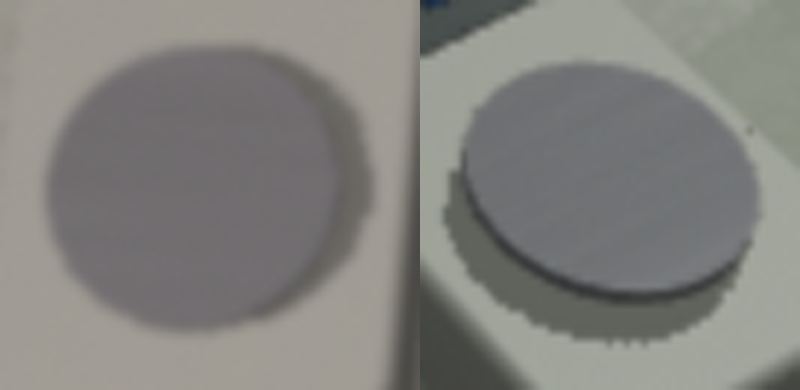

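The pan ellipse is centred at crop (192,187) in the top view and (610,178) in the scene view.

```bash
python3 - <<'E'
from h import *
print(bp("top",121.6,170.8,.058),bp("scene",382.1,144.6,.058))
E
python3 -m crank '[[[0,-0.4,0.6,0,0,0],[0,0,0.4,0,0,0],[0,0,0.1,0,0,0],[0,0,0,0,0,0]]]'
python3 -m crank '[[[0,0,0,0,0,0],[0,0,0,0,0,0],[0,0,0,0,0,0],[0,0,0,0,0,0],[0,0,0,0,0,0],[0,0,0,0,0,0]]]' 3.5 40
python3 -m crank '[[[0,0,0,0,0,0],[0,0,0,0,0,0],[0,0,-0.5,0,0,0],[0,0,-0.5,0,0,0],[0,0,0,0,0,0]]]'
```

```text
[0.55266705 0.30482446 0.058     ] [0.55419512 0.30032131 0.058     ]
time: 22.85
tool_pos: [0.6122, 0.0292, 0.026]
tcp_rot: [-2.221, -2.221, 0.001]
wrist_force: [0.4, -0.5, 0.4]
width: 0.882
grip_force: 0.0
time: 23.35
tool_pos: [0.6129, 0.0293, 0.0267]
tcp_rot: [2.221, 2.221, 0.001]
wrist_force: [-0.5, 0.7, 3.8]
width: 0.569
grip_force: 41.6
time: 23.77
tool_pos: [0.613, 0.0292, 0.0369]
tcp_rot: [2.221, 2.221, 0.001]
wrist_force: [0.0, -0.3, -1.8]
width: 0.569
grip_force: 41.6
```

```bash
python3 -m crank '[[[0,0,-2,0,0,0],[0,0,-3,0,0,0],[0,0,-3,0,0,0],[0,0,-2,0,0,0],[0.5,0,-0.8,0,0,0],[1.5,-0.4,0,0,0,0],[2.5,-0.6,0,0,0,0],[2.5,-0.6,0,0,0,0]]]'
python3 -m crank '[[[2.5,-0.6,0,0,0,0],[2.5,-0.6,0,0,0,0],[2.5,-0.6,0,0,0,0],[2.5,-0.6,0,0,0,0],[2.5,-0.6,0,0,0,0],[2.5,-0.6,0,0,0,0],[2.5,-0.5,0,0,0,0],[1.8,-0.2,0,0,0,0]]]'
python3 -m crank '[[[0.5,0,0,0,0,0],[0,0,1,0,0,0],[0,0,2,0,0,0],[0,0,1.8,0,0,0],[0,0,0.6,0,0,0],[0,0,0,0,0,0],[0,0,0,0,0,0]]]'
```

```text
time: 24.43
tool_pos: [0.5948, 0.1003, 0.1422]
tcp_rot: [-2.222, -2.218, 0.003]
wrist_force: [1.2, 0.1, -2.3]
width: 0.571
grip_force: 42.0
time: 25.1
tool_pos: [0.5502, 0.2947, 0.1412]
tcp_rot: [-2.218, -2.221, 0.006]
wrist_force: [0.8, 0.6, -1.5]
width: 0.568
grip_force: 42.0
time: 25.68
tool_pos: [0.5529, 0.2962, 0.0891]
tcp_rot: [-2.222, -2.22, 0.004]
wrist_force: [0.8, 0.3, -1.0]
width: 0.569
grip_force: 42.0
```

```bash
python3 -m crank '[[[0.4,0,0.4,0,0,0],[0,0,0.3,0,0,0],[0,0,0.2,0,0,0],[0,0,0,0,0,0],[0,0,0,0,0,0]]]'
python3 -m crank '[[[0,0,0.1,0,0,0],[0,0,0,0,0,0],[0,0,0,0,0,0]]]'
```

```text
time: 26.1
tool_pos: [0.5537, 0.3013, 0.0815]
tcp_rot: [2.221, 2.221, 0.0]
wrist_force: [1.0, 0.6, -3.3]
width: 0.572
grip_force: 42.0
time: 26.35
tool_pos: [0.5537, 0.3012, 0.0804]
tcp_rot: [2.221, 2.221, 0.0]
wrist_force: [-0.2, 0.2, -2.4]
width: 0.571
grip_force: 42.0
```

```bash
python3 -m crank '[[[0,0,0.15,0,0,0],[0,0,0.1,0,0,0],[0,0,0,0,0,0],[0,0,0,0,0,0]]]'
python3 -m crank '[[[0,0,0.1,0,0,0],[0,0,0,0,0,0],[0,0,0,0,0,0]]]'
```

```text
time: 26.68
tool_pos: [0.5535, 0.3011, 0.0776]
tcp_rot: [-2.221, -2.221, 0.001]
wrist_force: [-0.4, 0.3, -2.4]
width: 0.568
grip_force: 42.0
time: 26.93
tool_pos: [0.5536, 0.3012, 0.0768]
tcp_rot: [2.221, 2.221, -0.0]
wrist_force: [-0.2, -0.0, -1.4]
width: 0.568
grip_force: 42.1
```

```bash
python3 -m crank '[[[0,0,0.1,0,0,0],[0,0,0,0,0,0],[0,0,0.05,0,0,0],[0,0,0,0,0,0]]]'
python3 -m crank '[[[0,0,0,0,0,0],[0,0,0,0,0,0],[0,0,0,0,0,0],[0,0,0,0,0,0],[0,0,-0.5,0,0,0],[0,0,-2,0,0,0],[0,0,-3,0,0,0],[0,0,-3,0,0,0]]]' 8
python3 -m crank '[[[0,0,-3,0,0,0],[-4,-1,-3,0,0,0],[-4,-1,0,0,0,0],[-4,-1,0,0,0,0],[-4,-1,0,0,0,0],[-2,-0.5,0,0,0,0],[0,0,0,0,0,0]]]' 6
python3 - <<'E'
from h import *
import cv2
a=read_camera("scene");b=read_camera("top")
cv2.imwrite("pics/a4.png",cv2.hconcat([cv2.resize(b[140:205,90:160],(420,390),interpolation=cv2.INTER_CUBIC),cv2.resize(a[100:175,340:415],(380,390),interpolation=cv2.INTER_CUBIC)]))
E
```

```text
time: 27.27
tool_pos: [0.5537, 0.3012, 0.0767]
tcp_rot: [2.221, 2.221, 0.0]
wrist_force: [-3.8, -2.9, 7.2]
width: 0.569
grip_force: 42.7
time: 27.93
tool_pos: [0.5526, 0.3007, 0.1599]
tcp_rot: [-2.221, -2.221, 0.005]
wrist_force: [-0.0, 0.4, 0.8]
width: 0.938
grip_force: 0.0
time: 28.52
tool_pos: [0.5092, 0.1248, 0.2151]
tcp_rot: [2.225, 2.217, -0.002]
wrist_force: [1.4, -0.2, -0.4]
width: 0.703
grip_force: 0.0
```

View pics/a4.png

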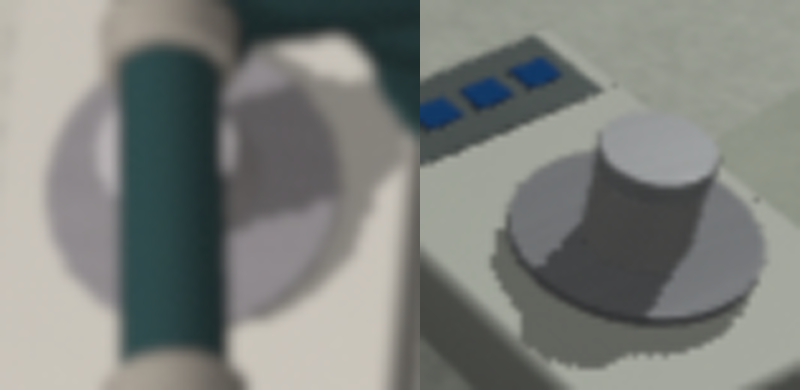

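The jar stands upright on the pan. The lid centre is at (659,150) in the scene crop, and in the top view the lid spans 95–237.

```bash
python3 - <<'E'
from h import *
print(bp("scene",386.8,128.4,.106),bp("top",117.3,164,.106))
print(read_state()["tool_pos"])
E
```

```text
[0.556658   0.29817063 0.106     ] [0.55621074 0.30187419 0.106     ]
[0.51060962 0.12801204 0.215343  ]
```

```bash
python3 -m crank '[[[-2,-0.6,0,0,0,0],[-4,-1,0,0,0,0],[-4,-1,0,0,0,0],[-4,-1,0,0,0,0],[-4,-1,0,0,0,0],[-4,-1,0,0,0,0],[-4,-1,0,0,0,0],[-4,-1,0,0,0,0]]]' 6.5
python3 -m crank '[[[-4,-1,0,0,0,0],[-4,0,0,0,0,0],[-2.5,0,0,0,0,0],[-0.6,0,0,0,0,0],[0,0,0,0,0,0],[0,0,0,0,0,0]]]'
```

```text
time: 29.28
tool_pos: [0.435, -0.1723, 0.2153]
tcp_rot: [2.219, 2.223, 0.002]
wrist_force: [0.6, -0.6, -0.4]
width: 0.761
grip_force: 0.0
time: 29.78
tool_pos: [0.4251, -0.2815, 0.2145]
tcp_rot: [-2.22, -2.221, -0.001]
wrist_force: [0.4, 0.3, -0.4]
width: 0.759
grip_force: 0.0
```

```bash
python3 -m crank '[[[-0.2,-0.1,2,0,0,0],[0,0,2.5,0,0,0],[0,0,2.5,0,0,0],[0,0,2,0,0,0],[0,0,1.2,0,0,0],[0,0,0.5,0,0,0],[0,0,0,0,0,0],[0,0,0,0,0,0]]]' 6
python3 -m crank '[[[0,0,0,0,0,0],[0,0,0,0,0,0],[0,0,0,0,0,0],[0,0,0,0,0,0],[0,0,0,0,0,0],[0,0,0,0,0,0]]]' 2.5 40
python3 -m crank '[[[0,0,0,0,0,0],[0,0,0,0,0,0],[0,0,-0.5,0,0,0],[0,0,-0.5,0,0,0],[0,0,0,0,0,0]]]'
```

```text
time: 30.45
tool_pos: [0.4243, -0.2841, 0.1086]
tcp_rot: [2.22, 2.222, 0.0]
wrist_force: [-0.4, 0.8, 0.1]
width: 0.704
grip_force: 0.0
time: 30.95
tool_pos: [0.4245, -0.2854, 0.1096]
tcp_rot: [2.22, 2.219, 0.001]
wrist_force: [-1.5, 0.8, 6.1]
width: 0.481
grip_force: 40.4
time: 31.37
tool_pos: [0.4239, -0.2849, 0.1188]
tcp_rot: [2.221, 2.22, 0.0]
wrist_force: [0.4, 0.3, -1.8]
width: 0.481
grip_force: 40.7
```

```bash
python3 -m crank '[[[0,0,-1,0,0,0],[0,0,-2,0,0,0],[0,0,-2,0,0,0],[0,0,-1.3,0,0,0],[0.5,0,0,0,0,0],[1.2,0,0,0,0,0],[2.4,0,0,0,0,0],[2.5,0.5,0,0,0,0]]]'
python3 -m crank '[[[2.5,1.2,0,0,0,0],[2.5,1.5,0,0,0,0],[2.5,1.5,0,0,0,0],[2.5,1.5,0,0,0,0],[2.5,1.5,0,0,0,0],[2.5,1.5,0,0,0,0],[2.5,1.5,0,0,0,0],[2.5,1.5,0,0,0,0]]]'
python3 -m crank '[[[2.5,1.5,0,0,0,0],[2.5,1.5,0,0,0,0],[2.5,0.6,0,0,0,0],[2,0.2,0,0,0,0],[1,0.1,0,0,0,0],[0,0,0,0,0,0],[0,0,0,0,0,0]]]'
```

```text
time: 32.03
tool_pos: [0.4266, -0.2167, 0.1791]
tcp_rot: [-2.221, -2.217, 0.001]
wrist_force: [1.1, 0.1, -2.7]
width: 0.478
grip_force: 40.8
time: 32.7
tool_pos: [0.544, -0.0159, 0.1788]
tcp_rot: [-2.219, -2.22, 0.003]
wrist_force: [1.0, 0.5, -1.7]
width: 0.481
grip_force: 40.9
time: 33.28
tool_pos: [0.5831, 0.0867, 0.1796]
tcp_rot: [-2.219, -2.222, 0.004]
wrist_force: [-0.5, 0.2, -1.9]
width: 0.477
grip_force: 41.0
```

```bash
python3 -m crank '[[[-0.1,0.1,1,0,0,0],[0,0,2,0,0,0],[0,0,2,0,0,0],[0,0,1,0,0,0],[0,0,0.5,0,0,0],[0,0,0,0,0,0],[0,0,0,0,0,0],[0,0,0,0,0,0]]]'
python3 -m crank '[[[0,0,0.1,0,0,0],[0,0,0.1,0,0,0],[0,0,0,0,0,0],[0,0,0,0,0,0]]]'
```

```text
time: 33.95
tool_pos: [0.5864, 0.0853, 0.1169]
tcp_rot: [2.221, 2.22, 0.002]
wrist_force: [1.0, 0.5, -1.8]
width: 0.479
grip_force: 41.0
time: 34.28
tool_pos: [0.5856, 0.0856, 0.114]
tcp_rot: [2.221, 2.221, 0.0]
wrist_force: [-0.5, -0.9, -1.5]
width: 0.481
grip_force: 41.0
```

```bash
python3 -m crank '[[[0,0,0.1,0,0,0],[0,0,0.1,0,0,0],[0,0,0,0,0,0]]]'
python3 -m crank '[[[0,0,0.1,0,0,0],[0,0,0,0,0,0],[0,0,0,0,0,0]]]'
```

```text
time: 34.53
tool_pos: [0.5858, 0.0857, 0.1127]
tcp_rot: [2.221, 2.221, 0.001]
wrist_force: [-2.0, 0.2, 3.0]
width: 0.478
grip_force: 41.6
time: 34.78
tool_pos: [0.5859, 0.0857, 0.1127]
tcp_rot: [2.221, 2.221, 0.001]
wrist_force: [-3.7, -0.4, 8.7]
width: 0.479
grip_force: 42.3
```

```bash
python3 -m crank '[[[0,0,0,0,0,0],[0,0,0,0,0,0],[0,0,0,0,0,0],[0,0,-0.5,0,0,0],[0,0,-2,0,0,0],[0,0,-3,0,0,0],[0,0,-3,0,0,0],[0,0,-2,0,0,0]]]' 6.5
python3 -m crank '[[[-2,-0.6,0,0,0,0],[-4,-1,0,0,0,0],[-4,-1,0,0,0,0],[-4,-1,0,0,0,0],[-4,-1,0,0,0,0],[-4,-1,0,0,0,0],[-4,-1,0,0,0,0],[-4,-1,0,0,0,0]]]' 6
python3 -m crank '[[[-4,-1,0,0,0,0],[-2,0,0,0,0,0],[-0.8,0,0,0,0,0],[0,0,0,0,0,0],[0,0,0,0,0,0]]]'
```

```text
time: 35.45
tool_pos: [0.5865, 0.0856, 0.2189]
tcp_rot: [2.22, 2.22, 0.004]
wrist_force: [0.8, 1.2, -0.1]
width: 0.762
grip_force: 0.0
time: 36.12
tool_pos: [0.5087, -0.2163, 0.2162]
tcp_rot: [2.221, 2.221, 0.0]
wrist_force: [0.4, 0.5, -0.3]
width: 0.702
grip_force: 0.0
time: 36.53
tool_pos: [0.4995, -0.282, 0.2156]
tcp_rot: [-2.222, -2.22, -0.001]
wrist_force: [0.1, 0.5, -0.6]
width: 0.702
grip_force: 0.0
```

```bash
python3 -m crank '[[[0,-0.05,2,0,0,0],[0,0,2.5,0,0,0],[0,0,2.5,0,0,0],[0,0,2,0,0,0],[0,0,1.2,0,0,0],[0,0,0.6,0,0,0],[0,0,0,0,0,0],[0,0,0,0,0,0]]]'
python3 -m crank '[[[0,0,0,0,0,0],[0,0,0,0,0,0],[0,0,0,0,0,0],[0,0,0,0,0,0],[0,0,0,0,0,0],[0,0,0,0,0,0]]]' 1.5 40
python3 -m crank '[[[0,0,0,0,0,0],[0,0,0,0,0,0],[0,0,-0.5,0,0,0],[0,0,-0.5,0,0,0],[0,0,0,0,0,0]]]'
```

```text
time: 37.2
tool_pos: [0.4997, -0.2821, 0.1085]
tcp_rot: [2.22, 2.222, 0.0]
wrist_force: [0.7, -0.3, -0.3]
width: 0.701
grip_force: 0.0
time: 37.7
tool_pos: [0.4996, -0.2832, 0.1095]
tcp_rot: [2.22, 2.22, 0.0]
wrist_force: [-0.7, 1.5, 5.6]
width: 0.338
grip_force: 39.5
time: 38.12
tool_pos: [0.4993, -0.2827, 0.1186]
tcp_rot: [2.221, 2.22, 0.001]
wrist_force: [0.1, -0.4, -2.8]
width: 0.342
grip_force: 39.8
```

```bash
python3 -m crank '[[[0,0,-1,0,0,0],[0,0,-2,0,0,0],[0,0,-2,0,0,0],[0,0,-1.3,0,0,0],[0.5,0,0,0,0,0],[1.2,0,0,0,0,0],[2.4,0,0,0,0,0],[2.5,0.4,0,0,0,0]]]'
python3 -m crank '[[[2.5,0.5,0,0,0,0],[2.5,0.5,0,0,0,0],[2.5,0.5,0,0,0,0],[2.5,0.5,0,0,0,0],[2.5,0.5,0,0,0,0],[2.5,0.5,0,0,0,0],[2.5,0.5,0,0,0,0],[2.5,0.4,0,0,0,0]]]'
python3 -m crank '[[[2,0.1,0,0,0,0],[1.3,0,0,0,0,0],[0.4,0,0,0,0,0],[0,0,0,0,0,0],[0,0,0,0,0,0],[0,0,0,0,0,0]]]'
```

```text
time: 38.78
tool_pos: [0.5011, -0.2149, 0.1789]
tcp_rot: [-2.221, -2.217, 0.002]
wrist_force: [0.8, -0.0, -3.1]
width: 0.334
grip_force: 40.1
time: 39.45
tool_pos: [0.5402, -0.0141, 0.1788]
tcp_rot: [-2.219, -2.22, 0.003]
wrist_force: [0.8, 0.7, -3.8]
width: 0.34
grip_force: 40.1
time: 39.95
tool_pos: [0.5427, 0.0196, 0.1805]
tcp_rot: [2.222, 2.221, -0.001]
wrist_force: [0.7, 1.2, -3.0]
width: 0.334
grip_force: 40.0
```

```bash
python3 -m crank '[[[0.05,0.1,1,0,0,0],[0,0,2,0,0,0],[0,0,2,0,0,0],[0,0,1,0,0,0],[0,0,0.5,0,0,0],[0,0,0,0,0,0],[0,0,0,0,0,0],[0,0,0,0,0,0]]]'
python3 -m crank '[[[0,0,0.15,0,0,0],[0,0,0.1,0,0,0],[0,0,0,0,0,0],[0,0,0,0,0,0]]]'
```

```text
time: 40.62
tool_pos: [0.545, 0.0209, 0.117]
tcp_rot: [2.221, 2.22, 0.002]
wrist_force: [-0.1, -0.5, -2.5]
width: 0.334
grip_force: 40.0
time: 40.95
tool_pos: [0.5441, 0.0211, 0.1136]
tcp_rot: [2.221, 2.221, 0.001]
wrist_force: [-0.2, 0.2, -2.7]
width: 0.338
grip_force: 40.1
```

```bash
python3 -m crank '[[[0,0,0.1,0,0,0],[0,0,0.05,0,0,0],[0,0,0,0,0,0]]]'
python3 -m crank '[[[0,0,0.1,0,0,0],[0,0,0,0,0,0],[0,0,0,0,0,0]]]'
```

```text
time: 41.2
tool_pos: [0.5443, 0.0211, 0.1125]
tcp_rot: [2.221, 2.221, 0.001]
wrist_force: [-1.6, 1.1, 2.9]
width: 0.334
grip_force: 40.5
time: 41.45
tool_pos: [0.5446, 0.0211, 0.1125]
tcp_rot: [2.221, 2.221, 0.002]
wrist_force: [-2.8, -0.9, 7.5]
width: 0.334
grip_force: 41.4
```

```bash
python3 -m crank '[[[0,0,0,0,0,0],[0,0,0,0,0,0],[0,0,0,0,0,0],[0,0,-0.5,0,0,0],[0,0,-2,0,0,0],[0,0,-3,0,0,0],[0,0,-3,0,0,0],[0,0,-2,0,0,0]]]' 6
python3 -m crank '[[[-2,0.3,0,0,0,0],[-4,0.4,0,0,0,0],[-4,0.4,0,0,0,0],[-4,0.4,0,0,0,0],[-4,0.4,0,0,0,0],[-4,0.4,0,0,0,0],[-4,0.4,0,0,0,0],[-3,0.3,0,0,0,0]]]'
python3 -m crank '[[[-1.3,0,0,0,0,0],[0,0,0,0,0,0],[0,0,0,0,0,0],[0,0,0,0,0,0]]]'
```

```text
time: 42.12
tool_pos: [0.545, 0.021, 0.2189]
tcp_rot: [2.22, 2.22, 0.003]
wrist_force: [0.3, 0.6, 0.1]
width: 0.704
grip_force: 0.0
time: 42.78
tool_pos: [0.5739, -0.2723, 0.216]
tcp_rot: [2.222, 2.219, -0.001]
wrist_force: [1.0, 1.1, -0.1]
width: 0.706
grip_force: 0.0
time: 43.12
tool_pos: [0.5738, -0.2807, 0.2156]
tcp_rot: [-2.22, -2.221, -0.001]
wrist_force: [-0.8, -0.2, 0.2]
width: 0.704
grip_force: 0.0
```

```bash
python3 -m crank '[[[0,0,2,0,0,0],[0,0,2.5,0,0,0],[0,0,2.5,0,0,0],[0,0,2,0,0,0],[0,0,1.2,0,0,0],[0,0,0.6,0,0,0],[0,0,0,0,0,0],[0,0,0,0,0,0]]]'
python3 -m crank '[[[0,0,0,0,0,0],[0,0,0,0,0,0],[0,0,0,0,0,0],[0,0,0,0,0,0],[0,0,0,0,0,0],[0,0,0,0,0,0]]]' 1.5 40
python3 -m crank '[[[0,0,0,0,0,0],[0,0,0,0,0,0],[0,0,-0.5,0,0,0],[0,0,-0.5,0,0,0],[0,0,0,0,0,0]]]'
```

```text
time: 43.78
tool_pos: [0.5746, -0.2816, 0.1087]
tcp_rot: [2.22, 2.222, 0.001]
wrist_force: [-1.2, -0.3, 0.1]
width: 0.705
grip_force: 0.0
time: 44.28
tool_pos: [0.5746, -0.2826, 0.1095]
tcp_rot: [2.22, 2.22, 0.001]
wrist_force: [-1.9, 0.8, 6.3]
width: 0.289
grip_force: 39.3
time: 44.7
tool_pos: [0.5743, -0.2822, 0.1186]
tcp_rot: [2.221, 2.22, 0.001]
wrist_force: [1.2, -0.0, -2.8]
width: 0.287
grip_force: 39.5
```

```bash
python3 -m crank '[[[0,0,-1,0,0,0],[0,0,-2,0,0,0],[0,0,-2,0,0,0],[0,0,-1.3,0,0,0],[0.5,0,0,0,0,0],[1.2,0.2,0,0,0,0],[2.4,0.3,0,0,0,0],[2.5,0.3,0,0,0,0]]]'
python3 -m crank '[[[2.5,0.3,0,0,0,0],[2.5,0.3,0,0,0,0],[2.5,0.3,0,0,0,0],[2.5,0.3,0,0,0,0],[2.5,0.3,0,0,0,0],[2.5,0.2,0,0,0,0],[2,0.1,0,0,0,0],[1,0,0,0,0,0]]]'
python3 -m crank '[[[0.3,0,0,0,0,0],[0,0,0,0,0,0],[0,0,1,0,0,0],[0,0,2,0,0,0],[0,0,2,0,0,0],[0,0,1,0,0,0],[0,0,0.4,0,0,0],[0,0,0,0,0,0]]]'
python3 -m crank '[[[0,0,0,0,0,0],[0,0,0,0,0,0]]]'
```

```text
time: 45.37
tool_pos: [0.5808, -0.2146, 0.1789]
tcp_rot: [-2.221, -2.217, 0.001]
wrist_force: [-0.1, 0.2, -2.6]
width: 0.286
grip_force: 39.6
time: 46.03
tool_pos: [0.5984, -0.0323, 0.1787]
tcp_rot: [-2.216, -2.221, 0.002]
wrist_force: [0.8, -0.8, -2.9]
width: 0.291
grip_force: 39.6
time: 46.7
tool_pos: [0.5987, -0.0337, 0.1149]
tcp_rot: [-2.221, -2.218, 0.004]
wrist_force: [-0.1, -0.0, -2.2]
width: 0.288
grip_force: 39.6
time: 46.87
tool_pos: [0.601, -0.0334, 0.1181]
tcp_rot: [2.221, 2.22, 0.002]
wrist_force: [0.4, -0.9, -2.7]
width: 0.285
grip_force: 39.6
```

```bash
python3 -m crank '[[[0,0,0.2,0,0,0],[0,0,0.15,0,0,0],[0,0,0.05,0,0,0],[0,0,0,0,0,0],[0,0,0,0,0,0]]]'
python3 -m crank '[[[0,0,0.1,0,0,0],[0,0,0.05,0,0,0],[0,0,0,0,0,0]]]'
python3 -m crank '[[[0,0,0.1,0,0,0],[0,0,0,0,0,0]]]'
```

```text
time: 47.28
tool_pos: [0.6, -0.0329, 0.1129]
tcp_rot: [2.221, 2.222, 0.0]
wrist_force: [0.6, -0.6, -2.6]
width: 0.285
grip_force: 39.6
time: 47.53
tool_pos: [0.6004, -0.033, 0.1125]
tcp_rot: [2.221, 2.221, 0.001]
wrist_force: [-2.1, 1.0, 4.9]
width: 0.289
grip_force: 40.4
time: 47.7
tool_pos: [0.6006, -0.033, 0.1125]
tcp_rot: [2.221, 2.221, 0.001]
wrist_force: [-4.9, -0.2, 9.0]
width: 0.286
grip_force: 41.1
```

Release, lift, retreat to the tray side and look.

```bash
python3 -m crank '[[[0,0,0,0,0,0],[0,0,0,0,0,0],[0,0,0,0,0,0],[0,0,-0.5,0,0,0],[0,0,-2,0,0,0],[0,0,-3,0,0,0],[0,0,-3,0,0,0],[0,0,-2.5,0,0,0]]]' 6
python3 -m crank '[[[-2,-1,-1,0,0,0],[-4,-1,-1,0,0,0],[-4,-1,0,0,0,0],[-4,-1,0,0,0,0],[-4,-1,0,0,0,0],[-4,-1,0,0,0,0],[-2,0,0,0,0,0],[0,0,0,0,0,0]]]'
python3 - <<'E'
from h import *
import cv2
a=read_camera("scene");b=read_camera("top");cv2.imwrite("pics/rawf.png",b)
cv2.imwrite("pics/a5.png",cv2.resize(b[122:217,192:302],(770,600),interpolation=cv2.INTER_CUBIC))
cv2.imwrite("pics/a6.png",cv2.resize(a[100:280,190:430],(800,600),interpolation=cv2.INTER_CUBIC))
E
```

```text
time: 48.37
tool_pos: [0.6003, -0.033, 0.2223]
tcp_rot: [2.221, 2.221, 0.001]
wrist_force: [0.9, -0.5, 0.1]
width: 0.703
grip_force: 0.0
time: 49.03
tool_pos: [0.5393, -0.2768, 0.2403]
tcp_rot: [2.225, 2.215, -0.002]
wrist_force: [-0.2, 0.2, 1.1]
width: 0.704
grip_force: 0.0
```

View pics/a5.png

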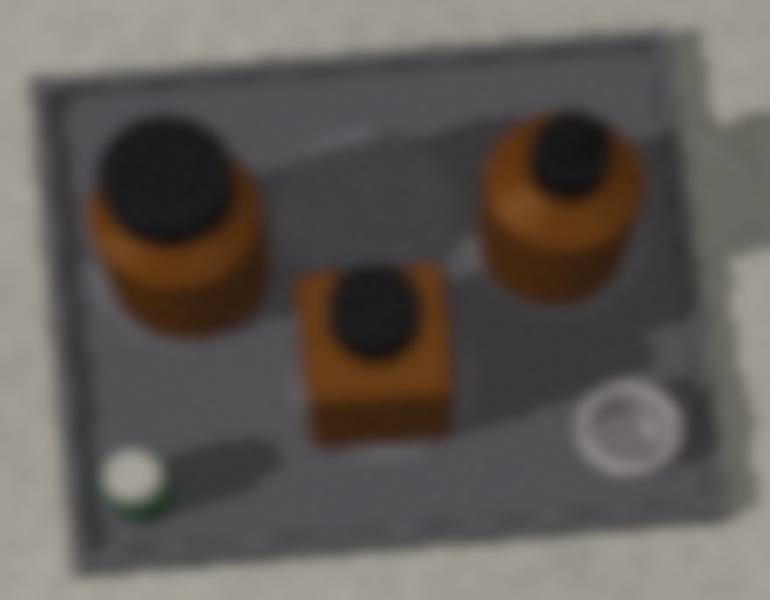

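View pics/a6.png

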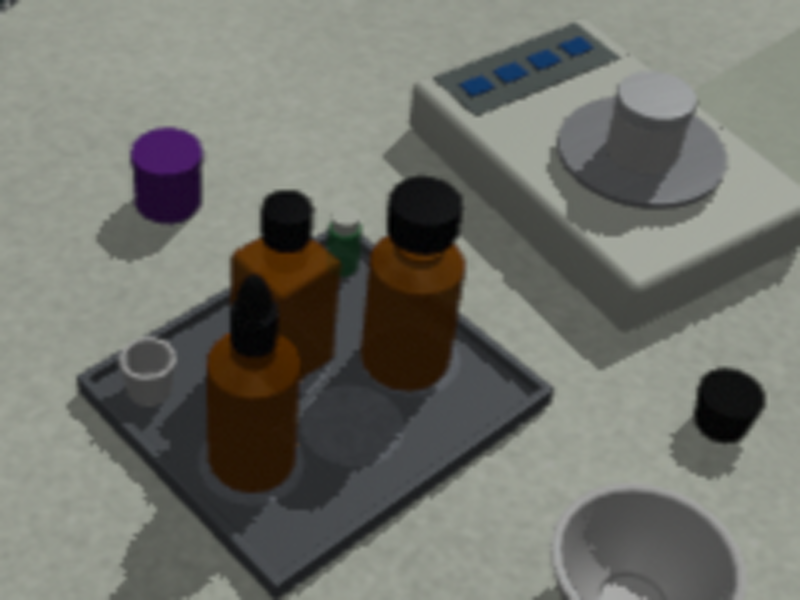

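The bottle caps are back at (168,180), (376,312) and (571,150), within a millimetre or so of the start. The jar stands centred on the pan, and the vial and crucible are untouched.

```bash
python3 -c "
from workcell import *
print(finish_job())"
```

```text
the job is handed in; nothing more can be done
None
```

The job is handed in at about 49 s of the 136 s allowed: the jar stands about 3 mm from the centre of the balance pan, all three bottles are back upright on their spots to within about a millimetre in the last pictures, and the vial and crucible were not disturbed; the judge's verdict was not shown.

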